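# Teach the counting scale the lino tiles

## Robot

A 7-joint arm with a two-finger parallel gripper is mounted at the origin on the work surface. World frame = base frame: x ahead of the robot, y to its left, z up, the work surface at z = 0. Lengths are in m, angles in rad, forces in N, time in s.
With the tool pointing down it reaches from about 0.425 to 0.825 m from the base axis. Payload 3.6 kg.
Tool frame: the origin (TCP) lies midway between the tips of the shut fingers; the grasp point (between the pads) lies 19 mm behind it (bot.hold_point_z is the z of the grasp point in the tool frame, in m); z points along the fingers, y is the line along which they close (so a half turn about z gives the same grasp; the last joint's range is limited). The gripper opens to 85 mm and grips with 20 to 120 N. Pads are 22 mm wide; open, the fingers measure 114 mm over their backs; the gripper's body (76 mm by 85 mm) begins 54 mm behind the grasp point. The pads swing forward as they close: fully open they stand 13 mm farther back than shut.
Start: joints at [-1.312, 0.615, -0.013, 1.423, 0.008, 1.103, -0.04], TCP at [0.183, 0.624, 0.231] pointing down, gripper open.
Joint ranges: [-3.12, 3.12], [-0.3, 2.06], [-1.34, 1.32], [0.26, 2.42], [-1.36, 4.5], [0.01, 1.98], [-2.84, 2.84]. Speed limits (rad/s): [2.79, 2.79, 3.14, 3.14, 3.14, 3.14, 3.14].

## Interface

Orientations are given as [roll, pitch, yaw] about the fixed x, y, z axes, in that order (R = Rz(yaw) Ry(pitch) Rx(roll)).
In Python, from workcell import bot, optics gives the robot as it stands.
- The arm moves only by the shell command python3 -m handwheel 'ROWS' [FORCE]. ROWS is a JSON object of lists of equal length, an entry for each row: "turn": the turn, a rotation vector about the world's x, y, z in units of 8 degrees (1.0 is 8 degrees), a list of three; "linear": the shift along the world's x, y, z in units of 30 mm (1.0 is 30 mm), a list of three; "grip": the closure, from 0 (fully open) to 1 (shut). A call has 1 to 8 rows; each row is the pose to reach, as a shift and turn from the pose commanded when the call began; what a row does not reach only later rows make up. A row lasts 1/10 s, in which the tool goes at most 50 mm and 8.59 degrees, less where a joint would pass 70% of its speed; a pose out of reach is approached as far as the arm can. A call with a gripper value outside its range is refused whole. The fingers move at their own pace and stop on an object; FORCE is the grip in N (left out, the last holds). Time passes only in rows, so rows that repeat a pose let the fingers close. It gives the time, the measured TCP pose, the force, the opening and the grip force at its end, in the units of the state.
- bot.get_state(): the state, without advancing time (a new reading comes with each control period).
- optics.read_camera(name): name is "side" or "top"; returns a dict with "frame" (400x640x3 uint8, blue, green, red), "z_map" (400x640 float32, m along the optical axis (not along the pixel's ray), 0 where there is no reading), "fov_y" (degrees; the focal length in pixels is half the picture's height over the tangent of half this angle, whatever the lens; pixels are square), "cx", "cy" (the principal point, pixels), "D" ([k1, k2, p1, p2, k3] as OpenCV has them; the pictures are not rectified), "R" (3x3) and "t" (3): a world point X has camera coordinates R X + t. Camera axes: x right, y down, z forward; pixel columns grow to the right and rows downward; lengths in m; the calibration is good to about 2 mm. A picture is of the moment at which its call begins.
- bot.sign_off(): hands the job in; it is judged then, once.
Trained networks look in the newest picture that a camera, given by its name, has taken for a name from the list of things; names that differ only in an ending like _2 or _b are one class to them, and where a whole thing is asked for, a point or a joint stands for the part that bears it (a point fixed in the world has none). Each returns a list of dicts, best first, with "conf" (0 to 1); they miss things now and then, are a little off and sometimes report something else, mostly with a low value. They report only what shows in the picture. A call takes as long as a camera call. They do not tell look-alikes from the thing itself.
- optics.search_frame(camera, target): "box" ([left, top, right, bottom] as shares, 0 to 1, of the picture: columns of its width, rows of its height, round what is visible of it).
- optics.cut_out(camera, target): "mask" (400x640 bool, what is visible of it) and "box" ([left, top, right, bottom] as shares, 0 to 1, of the picture: columns of its width, rows of its height, round what is visible of it).
The state is a dict: "time_s": time; "qpos": joint angles; "qd": joint speeds; "joint_torque": joint torques, N m; "tool_pos": TCP position; "eef_rot": TCP orientation; "contact_force": force on the tool from outside, world axes, zero at the start; "wrist_torque": the same for the moment, N m; "opening": opening from 0.0 (shut) to 1.0 (fully open); "grip_force": force on a finger pad.
Only numpy, scipy, OpenCV 4.12 (cv2) and the standard library are available. Lean on these libraries where they do the work, as an engineer would, in place of code of your own. Each camera call takes 0.05 s, during which the arm holds its last target. There are 200 camera calls.

## Task

Set the counting scale up to count lino tiles: press ZERO while the pan is still empty, then set the two packs of six tiles gently, not dropped, one on the other in a square, flush-edged pile in the middle of the pan, and then key in 1, 2 (twelve tiles) and SAMPLE. Press the keys one at a time and each fully down, pushing in no other key and without leaning hard on the soft-mounted keypad, and leave the ink tin, roller and cutter where they are.

Things in the scene. Friction and masses are not known exactly. Their poses are not given: they have to be found in the camera images.
- pan (a point): Centre of the stainless pan's flat top on the scale platform: 172 (x) x 212 (y) mm, 70 mm above the bench, on a fixed grey base. z up, x away from the operator (roughly away from the robot) and y to the operator's left.
- pack_a: A banded, rigid pack of six lino tiles: plain grey-brown block with five dark seams and a kraft paper band round its middle, 90 (x) x 60 (y) x 24 mm high, about 0.15 kg. Origin at the centre of its underside, z up.
- pack_b: The second, identical pack, 90 x 60 x 24 mm, same origin and axes.
- face (a point): Centre of the indicator's sloping keypad face: z out of the face, x up the slope, y to the operator's left (operator = robot side). 15 unmarked light-grey keys, tops 7 mm out of the face: left, a telephone keypad (1 2 3 in the upper row, 1 leftmost; point, 0, unit weight lowest) of 20 mm keys at 32 mm pitch; right, a column of wide keys: ZERO above, CLEAR, tall SAMPLE lowest.
- head: Indicator head: grey box, 190 mm up the slope x 178 wide x 42 thick, dark display strip along its upper edge; origin 15 mm behind face, same axes. It hangs on soft rubber mounts: it sinks several mm along -z under a finger and springs back, so a key's measured height does not tell how far it is pushed. More than 16 N on it is too hard.
- indicator: Aluminium U bracket, fixed to the bench, that holds the head at its sides; 226 mm wide over its clamp knobs. Origin on the bench under the tilt axis (112 mm up), z up, y along the axis. The head's friction tilt differs each time: face 17 to 32 degrees from level, sloping down to the robot. Platform and indicator may stand either way round.
- key_zero_set (a joint): Spring key. Joint value 0 = up, grows as it is pushed into the face, 0.004 = fully down; it starts to move at 1.6 N and is fully down at about 5 N. ZERO: 20 x 34 mm, at x +23, y -52 mm in the face frame.
- key_sample (a joint): Spring key. Joint value 0 = up, grows as it is pushed into the face, 0.004 = fully down; it starts to move at 1.6 N and is fully down at about 5 N. SAMPLE: 52 x 34 mm, centred at x -57, y -52 mm in the face frame.
- key_clear (a joint): Spring key. Joint value 0 = up, grows as it is pushed into the face, 0.004 = fully down; it starts to move at 1.6 N and is fully down at about 5 N. CLEAR, at x -9, y -52 mm; not to be used.
- key_1 (a joint): Spring key. Joint value 0 = up, grows as it is pushed into the face, 0.004 = fully down; it starts to move at 1.6 N and is fully down at about 5 N. Digit 1, at x +23, y +56 mm in the face frame.
- key_2 (a joint): Spring key. Joint value 0 = up, grows as it is pushed into the face, 0.004 = fully down; it starts to move at 1.6 N and is fully down at about 5 N. Digit 2, at x +23, y +24 mm in the face frame.
- key_3 (a joint): Spring key. Joint value 0 = up, grows as it is pushed into the face, 0.004 = fully down; it starts to move at 1.6 N and is fully down at about 5 N. Digit 3, at x +23, y -8 mm in the face frame; not to be used.
- key_4 (a joint): Spring key. Joint value 0 = up, grows as it is pushed into the face, 0.004 = fully down; it starts to move at 1.6 N and is fully down at about 5 N. Digit 4, at x -9, y +56 mm in the face frame; not to be used.
- key_5 (a joint): Spring key. Joint value 0 = up, grows as it is pushed into the face, 0.004 = fully down; it starts to move at 1.6 N and is fully down at about 5 N. Digit 5, at x -9, y +24 mm in the face frame; not to be used.
- key_6 (a joint): Spring key. Joint value 0 = up, grows as it is pushed into the face, 0.004 = fully down; it starts to move at 1.6 N and is fully down at about 5 N. Digit 6, at x -9, y -8 mm in the face frame; not to be used.
- key_7 (a joint): Spring key. Joint value 0 = up, grows as it is pushed into the face, 0.004 = fully down; it starts to move at 1.6 N and is fully down at about 5 N. Digit 7, at x -41, y +56 mm in the face frame; not to be used.
- key_8 (a joint): Spring key. Joint value 0 = up, grows as it is pushed into the face, 0.004 = fully down; it starts to move at 1.6 N and is fully down at about 5 N. Digit 8, at x -41, y +24 mm in the face frame; not to be used.
- key_9 (a joint): Spring key. Joint value 0 = up, grows as it is pushed into the face, 0.004 = fully down; it starts to move at 1.6 N and is fully down at about 5 N. Digit 9, at x -41, y -8 mm in the face frame; not to be used.
- key_point (a joint): Spring key. Joint value 0 = up, grows as it is pushed into the face, 0.004 = fully down; it starts to move at 1.6 N and is fully down at about 5 N. Decimal point, at x -73, y +56 mm in the face frame; not to be used.
- key_0 (a joint): Spring key. Joint value 0 = up, grows as it is pushed into the face, 0.004 = fully down; it starts to move at 1.6 N and is fully down at about 5 N. Digit 0, at x -73, y +24 mm in the face frame; not to be used.
- key_weight (a joint): Spring key. Joint value 0 = up, grows as it is pushed into the face, 0.004 = fully down; it starts to move at 1.6 N and is fully down at about 5 N. Unit weight, at x -73, y -8 mm in the face frame; not to be used.
- ink_tin: Bystander: ink tin, 68 mm across, 58 mm high, standing between platform and indicator. Origin at the centre of its underside.
- brayer: Bystander: ink roller lying on its kick stand, rust-red roller 100 mm long and 44 mm thick, wooden handle; about 175 mm long. Origin on the bench under the middle of the roller, handle towards -x.
- cutter: Bystander: lino cutter with a wooden handle, 132 mm long, lying on the bench. Origin on the bench where blade meets handle, blade towards +x.
There are look-alikes about, which are no part of the job. What is shaped like the pack_b but green is not meant. Leave any orange look-alike of the pack_a alone.

How it is judged:
By the outcome, as a careful person would: the job done as asked, in the order asked, and still so for the second after the job is handed in, with the robot touching nothing.
It also fails if it takes over 72 s, if anything falls off the work surface, if the arm or the gripper's body presses on something with over 40 N, if the wrist force passes 120 N, or if a joint passes its speed limit or range.

## Working session

There is one attempt and no reset: what is moved stays moved. The work goes in short steps, Python scripts to look and compute and a shell command to move; the robot and the scene stay as the last step left them, time stands still between calls to the robot, and variables do not carry over. Pictures are saved under pics/ and viewed, at most 10 in all, crops included, and the job is handed in when it is done.

```bash
mkdir -p pics; ls
cat > h.py <<'E'
import numpy as np, cv2
from workcell import bot, optics
def cam(n):
    c=optics.read_camera(n); f=200/np.tan(np.radians(c["fov_y"])/2)
    c["K"]=np.array([[f,0,c["cx"]],[0,f,c["cy"]],[0,0,1]]); c["D"]=np.array(c["D"],float)
    c["R"]=np.array(c["R"]);c["t"]=np.array(c["t"]); return c
def pts(c,uv,z=None):
    uv=np.asarray(uv,float).reshape(-1,2)
    n=cv2.undistortPoints(uv.reshape(-1,1,2),c["K"],c["D"]).reshape(-1,2)
    if z is None: z=c["z_map"][uv[:,1].round().astype(int),uv[:,0].round().astype(int)]
    P=np.c_[n,np.ones(len(n))]*np.reshape(z,(-1,1))
    return (P-c["t"])@c["R"]
def proj(c,X):
    return cv2.projectPoints(np.asarray(X,float).reshape(-1,1,3),cv2.Rodrigues(c["R"])[0],c["t"],c["K"],c["D"])[0].reshape(-1,2)
def cloud(c):
    v,u=np.nonzero(c["z_map"]>0); return np.c_[u,v],pts(c,np.c_[u,v])
E
python3 - <<'E'
from h import *
for n in("side","top"):
    c=cam(n); cv2.imwrite(f"pics/{n}0.png",c["frame"]); print(n,c["R"].round(3).tolist(),c["t"].round(3),c["fov_y"],c["D"])
    print((-c["R"].T@c["t"]).round(3), (c["z_map"]>0).mean())
    for t in("pack_a","head","indicator","pan","face","ink_tin","brayer","cutter","key_1","key_sample"):
        try: print(t,[(round(d["conf"],2),(np.array(d["box"])*[640,400,640,400]).round().tolist()) for d in optics.search_frame(n,t)])
        except Exception as e: print(t,e)
print(bot.get_state())
E
```

```text
pics
side [[0.999, -0.038, -0.004], [-0.031, -0.745, -0.667], [0.023, 0.666, -0.745]] [-0.502  0.078  1.616] 42.60106895391691 [-0.12452956  0.          0.          0.          0.        ]
[ 0.467 -1.038  1.254] 0.99584765625
pack_a [(0.94, [304.0, 220.0, 324.0, 249.0]), (0.89, [243.0, 177.0, 276.0, 197.0]), (0.87, [287.0, 172.0, 311.0, 192.0]), (0.86, [230.0, 268.0, 270.0, 296.0]), (0.58, [287.0, 257.0, 315.0, 279.0]), (0.28, [335.0, 252.0, 340.0, 257.0])]
head [(0.86, [332.0, 222.0, 401.0, 296.0]), (0.38, [363.0, 263.0, 374.0, 278.0])]
indicator [(0.77, [327.0, 227.0, 398.0, 313.0]), (0.73, [334.0, 254.0, 343.0, 259.0])]
pan [(0.96, [319.0, 148.0, 377.0, 202.0]), (0.51, [286.0, 173.0, 311.0, 190.0])]
face [(0.97, [330.0, 225.0, 401.0, 298.0])]
ink_tin []
brayer []
cutter [(0.53, [323.0, 349.0, 348.0, 385.0])]
key_1 [(0.62, [355.0, 241.0, 365.0, 244.0]), (0.54, [366.0, 254.0, 375.0, 260.0]), (0.49, [344.0, 256.0, 352.0, 267.0]), (0.47, [354.0, 245.0, 362.0, 252.0]), (0.44, [334.0, 252.0, 342.0, 258.0]), (0.41, [354.0, 256.0, 360.0, 262.0])]
key_sample [(0.5, [330.0, 272.0, 352.0, 28
[... 1088 characters left out ...]
([-1.31254351,  0.61487207, -0.01263698,  1.42343148,  0.00811353,
        1.10340527, -0.04040193]), 'qd': array([-1.00623637e-03, -5.63483195e-04,  3.66122956e-04, -2.39393566e-04,
        2.25490494e-03,  2.49019618e-05,  3.73008850e-04]), 'joint_torque': array([ 1.96697251e-04, -4.69127548e+01,  2.59053363e-01, -1.71345341e+01,
        9.97810566e-03,  1.82730902e-03, -1.29264908e-06]), 'tool_pos': array([0.18254775, 0.62379337, 0.2313048 ]), 'eef_rot': array([-3.14152569e+00, -4.38222181e-05,  2.85691674e+00]), 'contact_force': array([-1.01714288,  0.30742951,  0.02500548]), 'wrist_torque': array([-0.04382256,  0.00034387, -0.0429777 ]), 'grip_force': 0.0, 'opening': 1.0010891856838104}
```

Run:
```python
import cv2,numpy as np
a=cv2.imread("pics/side0.png")[130:400,200:440];b=cv2.imread("pics/top0.png")[100:300,120:470]
cv2.imwrite("pics/s1.png",cv2.resize(a,None,fx=2.2,fy=2.2,interpolation=2));cv2.imwrite("pics/t1.png",cv2.resize(b,None,fx=2.2,fy=2.2,interpolation=2))
```

```text
(no output)
```

View pics/s1.png

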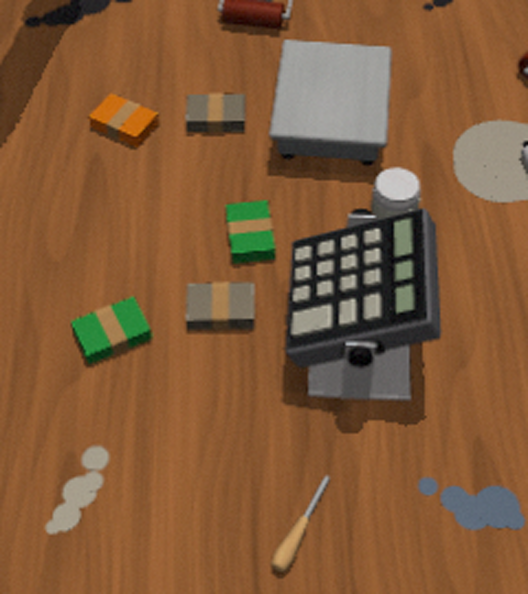

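View pics/t1.png

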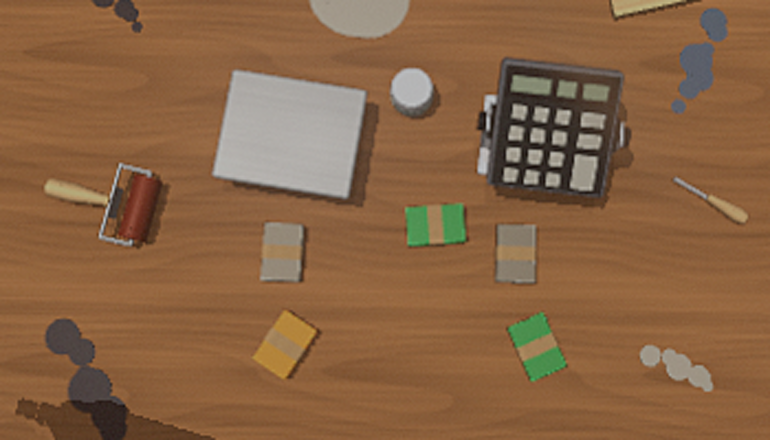

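The side view shows the grey packs at about (298,181) and (300,269) px, the pan at (348,175) and the keypad at (366,260). In the top view the packs are at (248,214) and (354,215), the pan at (252,162), the tin at (307,142) and the keypad at (373,157).

```bash
cat > m.py <<'E'
from h import *
def rect(P):
    (c,s,a)=cv2.minAreaRect((P[:,:2]*1000).astype(np.float32)); 
    return np.round(c,1),np.round(s,1),round(a,1)
def main():
    boxes={"side":{"A":(287,172,311,192),"B":(287,257,315,279),"pan":(319,148,377,202),"head":(330,222,401,298)},
           "top":{"A":(239,200,262,228),"B":(345,203,362,230),"pan":(218,133,287,190),"head":(340,126,403,190)}}
    for n in boxes:
        c=cam(n); uv,P=cloud(c); np.savez(n+".npz",P=P,uv=uv,frame=c["frame"],K=c["K"],D=c["D"],R=c["R"],t=c["t"])
        fl=P[(abs(P[:,2])<.01)]; print(n,"bench z",np.median(fl[:,2]),fl[:,2].std())
        for k,b in boxes[n].items():
            pad=3; m=(uv[:,0]>=b[0]-pad)&(uv[:,0]<=b[2]+pad)&(uv[:,1]>=b[1]-pad)&(uv[:,1]<=b[3]+pad); Q=P[m]
            if k in"AB":
                hs=np.histogram(Q[:,2],np.arange(-.006,.04,.004))[0]; T=Q[(Q[:,2]>.016)&(Q[:,2]<.03)]
                print(k,hs,rect(T),len(T),"z",np.median(T[:,2]))
            elif k=="pan":
                T=Q[(Q[:,2]>.06)&(Q[:,2]<.08)]; print(k,rect(T),np.median(T[:,2]),len(T))
            else:
                T=Q[(Q[:,2]>.06)]; best=None; r=np.random.default_rng(0)
                for _ in range(2000):
                    s=T[r.choice(len(T),3,False)]; nn=np.cross(s[1]-s[0],s[2]-s[0]); nn/=np.linalg.norm(nn)+1e-12; nn*=np.sign(nn[2])
                    if nn[2]<.7: continue
                    d=(T-s[0])@nn; q=(abs(d)<.0025).sum()
                    if best is None or q>best[0]: best=(q,nn,s[0])
                I=T[abs((T-best[2])@best[1])<.004]; m0=I.mean(0); nn=np.linalg.svd(I-m0)[2][2]; nn*=np.sign(nn[2])
                d=(T-m0)@nn; print("head",best[0],len(T),nn.round(4),"tilt",np.degrees(np.arccos(nn[2])).round(2),"az",np.degrees(np.arctan2(nn[1],nn[0])).round(1),m0.round(4),np.histogram(d,np.arange(-.02,.022,.002))[0])
if __name__=="__main__": main()
E
python3 m.py
```

```text
side bench z -0.0014539804098728363 0.0031797451805167004
A [143 164  78  33  25  44 133 140  38   1   0] (array([422.4, 201.9]), array([68.3, 88. ]), 88.8) 340 z 0.022282789281772915
B [156 185  51  23  29  44 220 228  46   2   0] (array([ 427.3, -161.4]), array([67.3, 86. ]), 88.6) 527 z 0.022169057349286644
pan (array([601.7, 191. ]), array([220.8, 172.4]), 81.7) 0.06802060784090538 2335
head 1737 4235 [-0.4361  0.0296  0.8994] tilt 25.92 az 176.1 [ 0.6077 -0.2146  0.1291] [ 35  37  62  64  65  59 121 180 501 768 719 454 338 280 119  42   8   0
   0   0]
top bench z -0.0009470840244142619 0.0028705794580963398
A [167 291  88   8   3  21 152 231  68   1   0] (array([427.9, 206.6]), array([61.1, 90.1]), 89.2) 465 z 0.023138057285971732
B [ 98 189  37   5   4  13 141 243  65   1   0] (array([ 431.9, -157.6]), array([87.4, 59.4]), 0.1) 461 z 0.023147089748730396
pan (array([607.3, 193. ]), array([209.7, 172.9]), 81.8) 0.06918369927610415 3058
head 1625 3372 [-0.438   0.0419  0.898 ] tilt 26.1 az 174.5 [ 0.6124 -0.2012  0.1291] [ 12  13  29  32  23  28  69 175 376 692 668 449 305 248 149  44   7   0
   0   0]
```

```bash
cat > k.py <<'E'
from h import *
from scipy.optimize import minimize
keys={"zero":(23,-52,20,34),"clear":(-9,-52,20,34),"sample":(-57,-52,52,34)}
for i,x in enumerate((23,-9,-41,-73)):
    for j,y in enumerate((56,24,-8)): keys[f"k{i}{j}"]=(x,y,20,20)
S=[];W=[]
for x,y,w,h in keys.values():
    g=np.arange(-w/2+1,w/2,2);q=np.arange(-h/2+1,h/2,2); a=np.array(np.meshgrid(g,q)).reshape(2,-1).T+[x,y]
    S.append(np.c_[a]);W.append(np.ones(len(a)))
    g=np.arange(-w/2-5,w/2+6,2);q=np.arange(-h/2-5,h/2+6,2); a=np.array(np.meshgrid(g,q)).reshape(2,-1).T
    o=(abs(a[:,0])>w/2)|(abs(a[:,1])>h/2); S.append(a[o]+[x,y]);W.append(-np.ones(o.sum()))
S=np.vstack(S)/1000;W=np.hstack(W);W[W>0]/=(W>0).sum();W[W<0]/=(W<0).sum()
def frame(yaw,tilt):
    c,s=np.cos(yaw),np.sin(yaw);Rz=np.array([[c,-s,0],[s,c,0],[0,0,1]])
    c,s=np.cos(-tilt),np.sin(-tilt);Ry=np.array([[c,0,s],[0,1,0],[-s,0,c]]);return Rz@Ry
if __name__=="__main__":
    for n in("side","top"):
        d=dict(np.load(n+".npz")); img=cv2.GaussianBlur(d["frame"],(3,3),.6).mean(2).astype(np.float32)
        for tilt in(26.,):
            def X(p):
                F=frame(p[2],np.radians(tilt)); n_=F[:,2]
                xy=np.array(p[:2]); z=Z0+(-(xy-C0[:2])@n_[:2])/n_[2]   # depth plane of face+~
                return np.r_[xy,z],F
            C0,Z0=((np.array([.6077,-.2146,0]),.1291) if n=="side" else (np.array([.6124,-.2012,0]),.1291))
            def f(p):
                o,F=X(p); P=o+np.c_[S,np.full(len(S),.0045)]@F.T
                uv=proj(d,P).astype(np.float32)
                v=cv2.remap(img,uv[:,0].reshape(-1,1),uv[:,1].reshape(-1,1),1).ravel(); return -(v@W)
            best=min(((f((x,y,w)),x,y,w) for x in np.arange(.57,.66,.006) for y in np.arange(-.25,-.16,.006) for w in np.radians([-12,-8,-4,0,4])))
            r=minimize(f,best[1:],method="Nelder-Mead",options=dict(initial_simplex=np.array(best[1:])+np.vstack([np.zeros(3),np.diag([.004,.004,.04])]),xatol=1e-5,fatol=1e-4))
            o,F=X(r.x); print(n,tilt,-r.fun,"face origin approx",o.round(4),"yaw",np.degrees(r.x[2]).round(2))
            P=o+np.c_[S,np.full(len(S),.0045)]@F.T; im=cv2.resize(d["frame"],None,fx=4,fy=4,interpolation=2)
            for (x,y,w,h) in keys.values():
                q=o+np.array([[x+a*w/2,y+b*h/2,4.5] for a,b in((1,1),(1,-1),(-1,-1),(-1,1))])/1000@F.T
                cv2.polylines(im,[(proj(d,q)*4+1.5).round().astype(int)],True,(0,0,255),1)
            u=(proj(d,o[None])[0]*4).astype(int); cv2.imwrite(f"pics/k_{n}.png",im[u[1]-190:u[1]+190,u[0]-190:u[0]+190])
    cv2.imwrite("pics/k.png",np.hstack([cv2.imread("pics/k_side.png"),cv2.imread("pics/k_top.png")]))
E
python3 k.py
```

```text
side 26.0 82.61364275123609 face origin approx [ 0.601  -0.2059  0.1254] yaw -5.53
top 26.0 80.03242877285831 face origin approx [ 0.6039 -0.2043  0.1251] yaw -5.52
```

View pics/k.png

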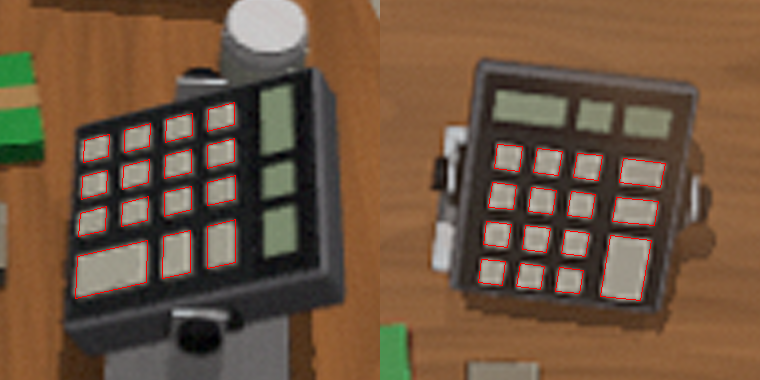

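Both fits land squarely on the keys: yaw is -5.5°, tilt 26°, and the two cameras agree within 3 mm. Next I work out the hover pose over ZERO.

```bash
cat > g.py <<'E'
from h import *
from k import frame
from scipy.spatial.transform import Rotation as Ro
O=np.array([.6025,-.2051,.1262]); F=frame(np.radians(-5.5),np.radians(26)); TOP=.0045
KT=np.c_[-F[:,0],F[:,1],-F[:,2]]
K={"zero":(23,-52),"1":(23,56),"2":(23,24),"sample":(-57,-52)}
def key(k,h): return O+F@np.array([K[k][0]/1000,K[k][1]/1000,TOP+h])
def down(yaw): # tool y along world angle yaw+90deg
    c,s=np.cos(np.radians(yaw)),np.sin(np.radians(yaw)); return np.array([[-c,-s,0],[-s,c,0],[0,0,-1.]])
def go(p,R):
    s=bot.get_state(); R0=Ro.from_euler("xyz",s["eef_rot"]).as_matrix()
    print("t",s["time_s"],"pos",s["tool_pos"].round(4),"lin",((p-s["tool_pos"])/.03).round(3).tolist(),"turn",(np.degrees(Ro.from_matrix(R@R0.T).as_rotvec())/8).round(3).tolist(),"F",s["contact_force"].round(1))
E
python3 - <<'E'
from g import *
go(key("zero",.04),KT)
for k in K: print(k,key(k,0).round(4))
print(F[:,2])
E
```

```text
t 1.2 pos [0.1826 0.6238 0.2313] lin [13.869, -29.358, -1.834] turn [-0.615, -3.196, 1.329] F [-0.5  0.5 -0.3]
zero [ 0.6161 -0.2587  0.1403]
1 [ 0.6265 -0.1512  0.1403]
2 [ 0.6234 -0.183   0.1403]
sample [ 0.5446 -0.2518  0.1053]
[-0.43635297  0.04201601  0.89879405]
```

```bash
python3 -m handwheel '{"linear":[[3,-4,1],[5,-7,1],[7,-10,1],[8.5,-12.5,1],[9.5,-14,1],[10,-15,1],[10.5,-16,1],[11,-17,1]],"turn":[[0,0,0.3],[0,0,0.6],[0,0,0.9],[0,0,1.2],[0,0,1.3],[0,0,1.3],[0,0,1.3],[0,0,1.3]],"grip":[1,1,1,1,1,1,1,1]}' 20; python3 -c "
from g import *
go(key('zero',.04),KT)"
```

```text
time_s: 2.0
tool_pos: [0.4049, 0.2907, 0.257]
eef_rot: [3.141, 0.001, 3.038]
contact_force: [0.9, 0.2, 0.7]
opening: -0.002
grip_force: 0.0
t 2.0 pos [0.4049 0.2907 0.257 ] lin [6.459, -18.257, -2.689] turn [-0.328, -3.227, 0.05] F [0.9 0.2 0.7]
```

```bash
python3 -m handwheel '{"linear":[[1,-1.6,0],[2,-3.2,0],[3,-5,0],[3.5,-6.6,0],[4,-8.2,0],[4.5,-10,0],[5,-12,0],[5.5,-14,0]],"turn":[[0,-0.5,0],[0,-1,0],[0,-1.5,0],[0,-2,0],[-0.1,-2.5,0],[-0.2,-3,0],[-0.3,-3.2,0],[-0.33,-3.23,0.05]],"grip":[1,1,1,1,1,1,1,1]}'; python3 -c "
from g import *
go(key('zero',.04),KT)"
```

```text
time_s: 2.8
tool_pos: [0.5547, -0.0752, 0.2564]
eef_rot: [-3.14, 0.453, 3.048]
contact_force: [0.6, 0.9, 0.7]
opening: 0.004
grip_force: 0.0
t 2.8 pos [ 0.5547 -0.0752  0.2564] lin [1.467, -6.06, -2.672] turn [0.011, -0.004, -0.014] F [0.6 0.9 0.7]
```

```bash
python3 -m handwheel '{"linear":[[0.4,-1.6,0],[0.8,-3.2,0],[1.2,-4.8,0],[1.47,-6.06,-0.8],[1.47,-6.06,-2],[1.47,-6.06,-2.67],[1.47,-6.06,-2.67]],"turn":[[0,0,0],[0,0,0],[0,0,0],[0,0,0],[0,0,0],[0,0,0],[0,0,0]],"grip":[1,1,1,1,1,1,1]}'
python3 - <<'E'
from g import *
go(key('zero',.0),KT)
s=bot.get_state(); p=s["tool_pos"]; R=Ro.from_euler("xyz",s["eef_rot"]).as_matrix(); ims=[]
for n in("side","top"):
    c=cam(n); im=cv2.resize(c["frame"],None,fx=5,fy=5,interpolation=2)
    u=(proj(c,p)[0]*5+2).astype(int); 
    for a in(-.0145,.0145):
        for b in (-.011,.011):
            l=[p+R@np.array([b,a,0]),p+R@np.array([b,a,-.03])]; cv2.polylines(im,[(proj(c,l)*5+2).round().astype(int)],False,(0,0,255),1)
    k=(proj(c,key('zero',0))[0]*5+2).astype(int); cv2.circle(im,tuple(k),4,(255,0,0),1)
    ims.append(im[u[1]-200:u[1]+200,u[0]-200:u[0]+200])
cv2.imwrite("pics/f1.png",np.hstack(ims))
E
```

```text
time_s: 3.5
tool_pos: [0.5969, -0.2559, 0.1724]
eef_rot: [3.139, 0.446, 3.043]
contact_force: [0.1, -0.3, -0.1]
opening: 0.0
grip_force: 0.0
t 3.5 pos [ 0.5969 -0.2559  0.1724] lin [0.64, -0.092, -1.07] turn [-0.02, -0.056, 0.009] F [ 0.1 -0.3 -0.1]
```

View pics/f1.png

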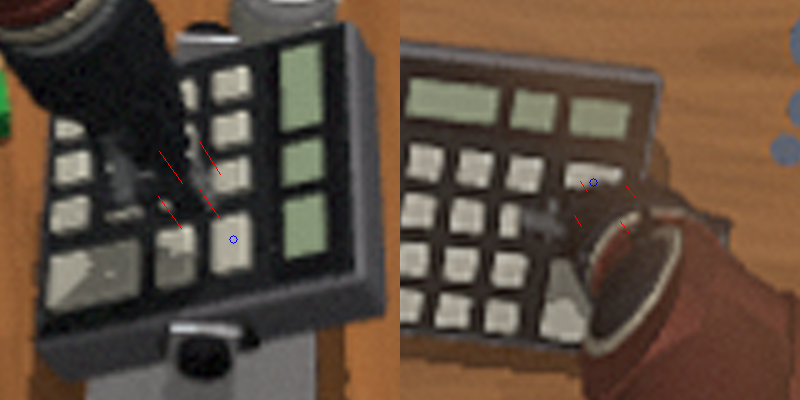

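The blue ZERO mark sits on the key in both views. In the side view the fingertip is near (205,215) crop px, against a predicted TCP at (200,200), so the calibration is good to a few mm. I'll approach to 8 mm and then feel for the key.

```bash
python3 -m handwheel '{"linear":[[0.26,-0.04,-0.42],[0.524,-0.081,-0.83],[0.524,-0.081,-0.83]],"turn":[[-0.02,-0.056,0],[-0.02,-0.056,0],[-0.02,-0.056,0]],"grip":[1,1,1]}'; python3 -m handwheel '{"linear":[[0.029,-0.003,-0.06],[0.058,-0.006,-0.12],[0.087,-0.008,-0.18],[0.116,-0.011,-0.24],[0.116,-0.011,-0.24]],"turn":[[0,0,0],[0,0,0],[0,0,0],[0,0,0],[0,0,0]],"grip":[1,1,1,1,1]}';python3 -c "
from g import *
go(key('zero',.0),KT); print(F[:,2]@bot.get_state()['contact_force'])"
```

```text
time_s: 3.9
tool_pos: [0.616, -0.258, 0.1512]
eef_rot: [-3.139, 0.461, 3.048]
contact_force: [-0.1, 0.3, 0.1]
opening: 0.002
grip_force: 0.0
time_s: 4.4
tool_pos: [0.6185, -0.259, 0.1441]
eef_rot: [-3.138, 0.461, 3.047]
contact_force: [0.3, 1.4, 0.6]
opening: 0.002
grip_force: 0.0
t 4.4 pos [ 0.6185 -0.259   0.1441] lin [-0.079, 0.011, -0.127] turn [0.026, 0.05, 0.003] F [0.3 1.4 0.6]
0.4579772128997078
```

```bash
python3 -m handwheel '{"linear":[[-0.03,0,-0.06],[-0.045,0,-0.11],[-0.03,0,-0.14],[-0.03,0,-0.14]],"turn":[[0,0,0],[0,0,0],[0,0,0],[0,0,0]],"grip":[1,1,1,1]}'; python3 -c "
from g import *
go(key('zero',.0),KT); print(F[:,2]@bot.get_state()['contact_force'])"
```

```text
time_s: 4.8
tool_pos: [0.6179, -0.2592, 0.1403]
eef_rot: [-3.138, 0.462, 3.047]
contact_force: [-1.2, -0.3, 1.5]
opening: 0.002
grip_force: 0.9
t 4.8 pos [ 0.6179 -0.2592  0.1403] lin [-0.058, 0.018, 0.0] turn [0.029, 0.056, 0.005] F [-1.2 -0.3  1.5]
1.898978291012933
```

```bash
python3 -m handwheel '{"linear":[[0.022,-0.002,-0.045],[0.044,-0.004,-0.09],[0.044,-0.004,-0.09]],"turn":[[0,0,0],[0,0,0],[0,0,0]],"grip":[1,1,1]}'; python3 -c "
from g import *
go(key('zero',.0),KT); print(F[:,2]@bot.get_state()['contact_force'])"
```

```text
time_s: 5.1
tool_pos: [0.6192, -0.2594, 0.1375]
eef_rot: [-3.138, 0.462, 3.047]
contact_force: [-0.7, 0.1, 3.5]
opening: 0.001
grip_force: 1.6
t 5.1 pos [ 0.6192 -0.2594  0.1375] lin [-0.103, 0.024, 0.094] turn [0.029, 0.056, 0.004] F [-0.7  0.1  3.5]
3.428821375610436
```

```bash
python3 -m handwheel '{"linear":[[0.022,-0.002,-0.045],[0.044,-0.004,-0.09],[0.066,-0.006,-0.135],[0.066,-0.006,-0.135]],"turn":[[0,0,0],[0,0,0],[0,0,0],[0,0,0]],"grip":[1,1,1,1]}'; python3 -c "
from g import *
go(key('zero',.0),KT); print(F[:,2]@bot.get_state()['contact_force'])"
```

```text
time_s: 5.5
tool_pos: [0.6211, -0.2595, 0.1334]
eef_rot: [-3.138, 0.462, 3.047]
contact_force: [-1.6, -1.5, 5.7]
opening: -0.003
grip_force: 2.7
t 5.5 pos [ 0.6211 -0.2595  0.1334] lin [-0.166, 0.028, 0.229] turn [0.029, 0.055, 0.004] F [-1.6 -1.5  5.7]
5.71494346225358
```

```bash
python3 -m handwheel '{"linear":[[0.014,-0.001,-0.03],[0.029,-0.003,-0.06],[0.029,-0.003,-0.06],[0.029,-0.003,-0.06]],"turn":[[0,0,0],[0,0,0],[0,0,0],[0,0,0]],"grip":[1,1,1,1]}'; python3 -c "
from g import *
go(key('zero',.0),KT)
for i in range(3): print(F[:,2]@bot.get_state()['contact_force'])"
```

```text
time_s: 5.9
tool_pos: [0.6218, -0.2596, 0.132]
eef_rot: [-3.138, 0.462, 3.047]
contact_force: [-3.0, -0.1, 7.0]
opening: -0.002
grip_force: 3.4
t 5.9 pos [ 0.6218 -0.2596  0.132 ] lin [-0.191, 0.031, 0.279] turn [0.029, 0.055, 0.004] F [-3.  -0.1  7. ]
7.622688156698116
7.622688156698116
7.622688156698116
```

```bash
python3 -m handwheel '{"linear":[[0.014,-0.001,-0.03],[0.014,-0.001,-0.03],[0.014,-0.001,-0.03]],"turn":[[0,0,0],[0,0,0],[0,0,0]],"grip":[1,1,1]}'; python3 -c "
from g import *
go(key('zero',.0),KT)
print(F[:,2]@bot.get_state()['contact_force'])
ims=[]
s=bot.get_state(); p=s['tool_pos']
for n in('side','top'):
    c=cam(n); u=proj(c,p)[0].astype(int); ims.append(cv2.resize(c['frame'][u[1]-45:u[1]+45,u[0]-45:u[0]+45],None,fx=4.4,fy=4.4,interpolation=2))
cv2.imwrite('pics/f2.png',np.hstack(ims))"
```

```text
time_s: 6.2
tool_pos: [0.6222, -0.2596, 0.1312]
eef_rot: [-3.138, 0.462, 3.047]
contact_force: [-2.5, -0.1, 7.4]
opening: -0.003
grip_force: 3.8
t 6.2 pos [ 0.6222 -0.2596  0.1312] lin [-0.203, 0.032, 0.305] turn [0.029, 0.055, 0.004] F [-2.5 -0.1  7.4]
7.741564826707758
```

View pics/f2.png

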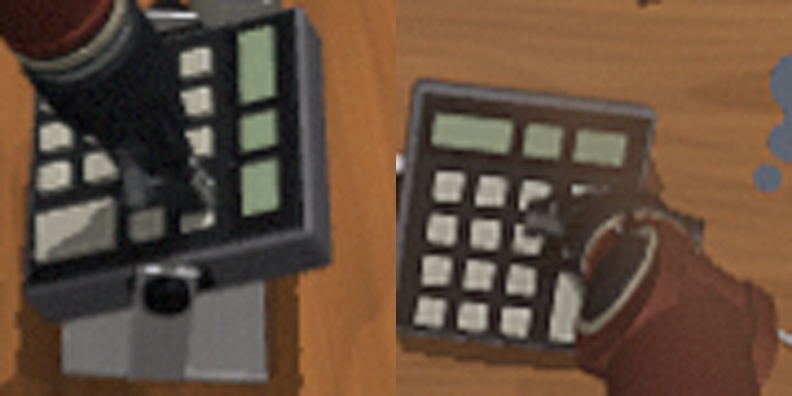

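The finger is on ZERO alone, at (190,205) in the left crop and (590,195) in the right, with 7.7 N holding the key down. I'll retract and head for pack A.

```bash
python3 -m handwheel '{"linear":[[-0.2,0.02,0.45],[-0.7,0.07,1.4],[-0.9,0.08,2.4],[-1.5,1.5,3.6],[-2,3,4],[-2.5,4.5,4],[-3,6,4],[-3.5,7.5,4]],"turn":[[0,0,0],[0,0,0],[0,0,0],[0.1,0.9,0],[0.2,1.8,0],[0.3,2.7,0],[0.33,3.3,0],[0.33,3.3,0]],"grip":[1,1,1,1,1,1,0.5,0]}'; python3 -c "
from g import *
go(np.array([.4255,.206,.12]),down(-.5))"
```

```text
time_s: 7.1
tool_pos: [0.5182, -0.0324, 0.2507]
eef_rot: [-3.141, -0.003, 3.048]
contact_force: [-0.3, 1.6, 0.0]
opening: 0.331
grip_force: 0.0
t 7.1 pos [ 0.5182 -0.0324  0.2507] lin [-3.09, 7.948, -4.356] turn [0.007, -0.018, 0.611] F [-0.3  1.6  0. ]
```

```bash
python3 -m handwheel '{"linear":[[-0.6,1.5,0],[-1.2,3,-0.5],[-1.8,4.5,-1],[-2.4,6,-1.6],[-2.9,7.4,-2.4],[-3.09,7.948,-3.5],[-3.09,7.948,-4.356],[-3.09,7.948,-4.356]],"turn":[[0,0,0.2],[0,0,0.4],[0,0,0.6],[0,0,0.611],[0,0,0.611],[0,0,0.611],[0,0,0.611],[0,0,0.611]],"grip":[0,0,0,0,0,0,0,0]}'
python3 - <<'E'
from g import *
c=cam("top");p=bot.get_state()["tool_pos"]; u=proj(c,[p[0],p[1],.024])[0]
go(np.array([.4255,.206,.05]),down(-.5))
a=cv2.resize(c["frame"][int(u[1])-45:int(u[1])+45,int(u[0])-45:int(u[0])+45],None,fx=4.4,fy=4.4,interpolation=2)
c=cam("side");u=proj(c,[p[0],p[1],.024])[0]
b=cv2.resize(c["frame"][int(u[1])-45:int(u[1])+45,int(u[0])-45:int(u[0])+45],None,fx=4.4,fy=4.4,interpolation=2)
cv2.imwrite("pics/a1.png",np.hstack([a,b]))
E
```

```text
time_s: 7.9
tool_pos: [0.4212, 0.2028, 0.1172]
eef_rot: [-3.136, -0.01, 3.134]
contact_force: [-0.6, -0.8, -0.1]
opening: 1.0
grip_force: 0.0
t 7.95 pos [0.4231 0.2026 0.119 ] lin [0.08, 0.113, -2.3] turn [0.027, -0.045, 0.005] F [1.  0.7 0.1]
```

View pics/a1.png

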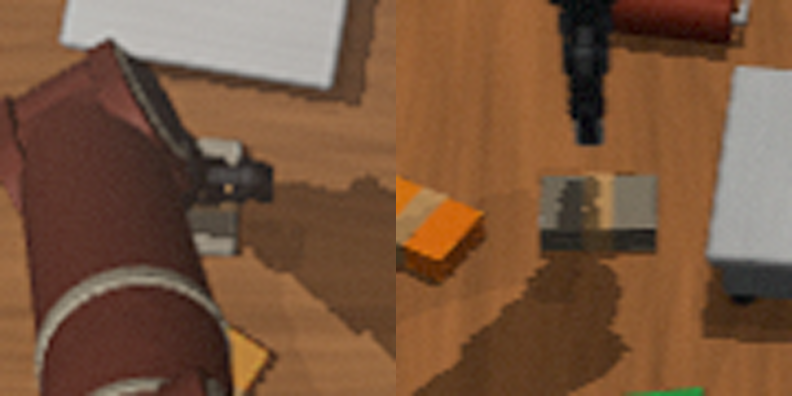

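The fingers straddle the pack. The side view puts the finger at column 590 against the band centre at 600, so I'll shift slightly +x and descend.

```bash
python3 -m handwheel '{"linear":[[0.1,0.11,-0.8],[0.13,0.11,-2],[0.13,0.11,-3],[0.13,0.11,-3.5],[0.13,0.11,-3.85],[0.13,0.11,-3.85]],"turn":[[0.02,-0.04,0],[0.02,-0.04,0],[0.02,-0.04,0],[0.02,-0.04,0],[0.02,-0.04,0],[0.02,-0.04,0]],"grip":[0,0,0,0,0,0]}'; python3 -m handwheel '{"linear":[[0,0,0],[0,0,0],[0,0,0],[0,0,0],[0,0,0],[0,0,0]],"turn":[[0,0,0],[0,0,0],[0,0,0],[0,0,0],[0,0,0],[0,0,0]],"grip":[0.2,0.4,0.5,0.5,0.5,0.5]}' 30
```

```text
time_s: 8.6
tool_pos: [0.4293, 0.2062, 0.0046]
eef_rot: [3.14, 0.004, 3.13]
contact_force: [0.7, -0.8, 0.4]
opening: 1.0
grip_force: 0.0
time_s: 9.2
tool_pos: [0.4297, 0.2069, 0.0058]
eef_rot: [3.139, 0.006, 3.131]
contact_force: [0.1, 0.4, 6.3]
opening: 0.697
grip_force: 33.0
```

```bash
python3 -m handwheel '{"linear":[[0,0,0.4],[0,0,1.5],[0,0,3],[0,0,4.5],[0,0,4.5]],"turn":[[0,0,0],[0,0,0],[0,0,0],[0,0,0],[0,0,0]],"grip":[0.5,0.5,0.5,0.5,0.5]}'
cat > held.py <<'E'
from g import *
s=bot.get_state(); p=s["tool_pos"]; R=Ro.from_euler("xyz",s["eef_rot"]).as_matrix()
for n in("side","top"):
    c=cam(n); d=optics.cut_out(n,"pack_a")
    for q in d[:6]:
        v,u=np.nonzero(q["mask"]&(c["z_map"]>0)); X=pts(c,np.c_[u,v]); L=(X-p)@R   # tool frame
        if np.linalg.norm(np.median(X,0)-p)>.06: continue
        print(n,round(q["conf"],2),"world",np.percentile(X,[2,50,98],axis=0).round(4).tolist(),"tool x range",np.percentile(L[:,0],[1,3,50,97,99]).round(4))
print(p,s["eef_rot"],s["grip_force"],s["contact_force"])
E
python3 held.py; python3 -c "
from g import *
go(np.array([.605,.194,.13]),down(-8.2))"
```

```text
time_s: 9.7
tool_pos: [0.4321, 0.2086, 0.1456]
eef_rot: [3.133, 0.016, 3.131]
contact_force: [0.9, 1.2, -1.2]
opening: 0.694
grip_force: 33.2
side 0.86 world [[0.3831, 0.1738, 0.1422], [0.412, 0.191, 0.1612], [0.4692, 0.2363, 0.1674]] tool x range [-0.0376 -0.0368  0.0196  0.0482  0.049 ]
top 0.6 world [[0.3856, 0.1783, 0.1384], [0.4046, 0.1841, 0.1573], [0.4646, 0.1951, 0.1625]] tool x range [-0.0341 -0.0314  0.0272  0.0456  0.046 ]
[0.43210463 0.20856016 0.14559188] [3.13347744 0.01574918 3.13137424] 33.21632266044617 [ 0.91207538  1.15553035 -1.20992433]
t 9.9 pos [0.4275 0.2061 0.1388] lin [5.915, -0.402, -0.293] turn [-0.002, 0.012, -0.954] F [ 0.5  0.2 -1.3]
```

```bash
python3 -m handwheel '{"linear":[[1,0,0],[2.2,-0.1,0],[3.4,-0.2,0],[4.6,-0.3,0],[5.5,-0.4,0],[5.91,-0.4,0],[5.91,-0.4,-0.3],[5.91,-0.4,-0.3]],"turn":[[0,0,-0.2],[0,0,-0.4],[0,0,-0.6],[0,0,-0.8],[0,0,-0.95],[0,0,-0.95],[0,0,-0.95],[0,0,-0.95]],"grip":[0.5,0.5,0.5,0.5,0.5,0.5,0.5,0.5]}'; python3 -c "
from g import *
cam('top')
go(np.array([.605,.194,.085]),down(-8.2))"
```

```text
time_s: 10.7
tool_pos: [0.603, 0.1942, 0.1268]
eef_rot: [-3.14, -0.004, 2.999]
contact_force: [-0.7, -0.6, -0.9]
opening: 0.688
grip_force: 33.2
t 10.75 pos [0.6031 0.1946 0.1278] lin [0.062, -0.021, -1.426] turn [0.004, -0.018, -0.01] F [-0.  -0.9 -1.7]
```

```bash
python3 -m handwheel '{"linear":[[0.06,-0.02,-0.5],[0.06,-0.02,-1],[0.06,-0.02,-1.3],[0.06,-0.02,-1.4],[0.06,-0.02,-1.5],[0.06,-0.02,-1.5]],"turn":[[0,0,0],[0,-0.02,0],[0,-0.02,0],[0,-0.02,0],[0,-0.02,0],[0,-0.02,0]],"grip":[0.5,0.5,0.5,0.5,0.5,0.5]}'; python3 -c "
from g import *
cam('top')
go(np.array([.605,.194,.076]),down(-8.2))"
```

```text
time_s: 11.35
tool_pos: [0.6078, 0.1942, 0.0855]
eef_rot: [3.139, 0.007, 2.999]
contact_force: [0.5, -0.4, 0.5]
opening: 0.694
grip_force: 33.2
t 11.4 pos [0.608  0.1942 0.0858] lin [-0.101, -0.007, -0.326] turn [-0.01, 0.054, -0.003] F [-0.1  0.9 -0.8]
```

```bash
python3 -m handwheel '{"linear":[[-0.08,0,-0.08],[-0.08,0,-0.16],[-0.08,0,-0.2],[-0.08,0,-0.24],[-0.08,0,-0.28],[-0.08,0,-0.28]],"turn":[[0,0.04,0],[0,0.04,0],[0,0.04,0],[0,0.04,0],[0,0.04,0],[0,0.04,0]],"grip":[0.5,0.5,0.5,0.5,0.5,0.5]}'; python3 -c "
from g import *
cam('top')
go(np.array([.605,.194,.076]),down(-8.2))"
```

```text
time_s: 12.0
tool_pos: [0.6053, 0.194, 0.0769]
eef_rot: [3.14, 0.001, 2.999]
contact_force: [1.2, 0.5, -1.1]
opening: 0.696
grip_force: 33.2
t 12.05 pos [0.6053 0.1941 0.077 ] lin [-0.011, -0.002, -0.032] turn [-0.007, 0.008, -0.003] F [ 0.1 -0.2 -1.1]
```

```bash
python3 -m handwheel '{"linear":[[0,0,-0.03],[0,0,-0.06],[0,0,-0.06]],"turn":[[0,0,0],[0,0,0],[0,0,0]],"grip":[0.5,0.5,0.5]}'; python3 -c "
from g import *
cam('top')
go(np.array([.605,.194,.076]),down(-8.2))"
```

```text
time_s: 12.35
tool_pos: [0.6055, 0.1941, 0.076]
eef_rot: [3.14, 0.002, 2.999]
contact_force: [-1.6, -1.2, 4.1]
opening: 0.691
grip_force: 33.7
t 12.4 pos [0.6055 0.1941 0.076 ] lin [-0.016, -0.004, 0.001] turn [-0.009, 0.013, -0.003] F [-1.3 -0.7  4.3]
```

Contact came at z = 0.076, as expected for a 70 mm pan. Releasing, lifting and moving towards pack B.

```bash
python3 -m handwheel '{"linear":[[0,0,0],[0,0,0],[0,0,0],[0,0,0],[0,0,0.5],[0,0,1.7],[0,0,3.3],[-0.3,-0.8,4.5]],"turn":[[0,0,0],[0,0,0],[0,0,0],[0,0,0],[0,0,0],[0,0,0],[0,0,0],[0,0,0]],"grip":[0.27,0.24,0.2,0.1,0,0,0,0]}'; python3 -m handwheel '{"linear":[[-0.8,-1.6,0],[-1.6,-3.2,0],[-2.4,-4.8,0],[-3.2,-6.4,0],[-4,-8,0],[-4.8,-9.6,-0.3],[-5.5,-11,-0.6],[-5.5,-11.2,-0.7]],"turn":[[0,0,0.2],[0,0,0.4],[0,0,0.6],[0,0,0.8],[0,0,1],[0,0,1.05],[0,0,1.05],[0,0,1.05]],"grip":[0,0,0,0,0,0,0,0]}'
python3 - <<'E'
from g import *
from m import rect
go(np.array([.430,-.158,.10]),down(0.2))
for n in("side","top"):
    c=cam(n); uv,P=cloud(c)
    for lo,hi,r in((.086,.102,.075),(.062,.077,.2)):
        m=(P[:,2]>lo)&(P[:,2]<hi)&(np.hypot(P[:,0]-.605,P[:,1]-.194)<r); print(n,rect(P[m]),np.median(P[m,2]),m.sum())
E
```

```text
time_s: 13.2
tool_pos: [0.5974, 0.175, 0.2142]
eef_rot: [3.134, 0.005, 3.005]
contact_force: [0.9, 0.2, 0.1]
opening: 0.999
grip_force: 0.0
time_s: 14.0
tool_pos: [0.4287, -0.1703, 0.1902]
eef_rot: [-3.14, 0.001, 3.139]
contact_force: [-0.2, -0.5, -0.6]
opening: 1.0
grip_force: 0.0
t 14.0 pos [ 0.4287 -0.1703  0.1902] lin [0.044, 0.41, -3.007] turn [0.009, 0.007, 0.042] F [-0.2 -0.5 -0.6]
side (array([597.4, 193.2]), array([70.7, 90.7]), 83.4) 0.092094478117271 377
side (array([599.7, 162.4]), array([287.2, 183.9]), 85.8) 0.06826424378912775 1869
top (array([603.8, 195.9]), array([60.9, 91.1]), 81.3) 0.0931602760954003 485
top (array([616.6, 154.8]), array([280.6, 202.1]), 81.7) 0.06919534049162396 2538
```

```bash
python3 -m handwheel '{"linear":[[0.1,0.2,-0.8],[0.17,0.43,-2],[0.17,0.43,-3],[0.17,0.43,-3],[0.17,0.43,-3]],"turn":[[0,0,0.04],[0,0,0.04],[0,0,0.04],[0,0,0.04],[0,0,0.04]],"grip":[0,0,0,0,0]}'; python3 -c "
from g import *
cam('top')
go(np.array([.4343,-.1573,.0045]),down(0.2))"
```

```text
time_s: 14.6
tool_pos: [0.4374, -0.1524, 0.1001]
eef_rot: [3.14, 0.002, -3.131]
contact_force: [-0.5, -0.6, -0.4]
opening: 1.001
grip_force: 0.0
t 14.65 pos [ 0.4379 -0.1529  0.1007] lin [-0.121, -0.147, -3.206] turn [-0.005, 0.027, -0.048] F [-0.1  0.1  0.8]
```

```bash
python3 -m handwheel '{"linear":[[-0.12,-0.15,-0.8],[-0.12,-0.15,-1.8],[-0.12,-0.15,-2.2],[-0.12,-0.15,-2.2],[-0.12,-0.15,-2.2]],"turn":[[0,0.02,-0.05],[0,0.02,-0.05],[0,0.02,-0.05],[0,0.02,-0.05],[0,0.02,-0.05]],"grip":[0,0,0,0,0]}'; python3 -c "
from g import *
cam('top')
go(np.array([.4343,-.1573,.0045]),down(0.2))"
```

```text
time_s: 15.15
tool_pos: [0.4343, -0.1579, 0.0347]
eef_rot: [3.141, 0.001, -3.139]
contact_force: [0.1, 0.6, 0.7]
opening: 1.001
grip_force: 0.0
t 15.2 pos [ 0.4343 -0.1579  0.0349] lin [-0.001, 0.021, -1.012] turn [-0.001, 0.013, 0.008] F [ 0.4  0.9 -0.2]
```

```bash
python3 -m handwheel '{"linear":[[0,0.02,-0.5],[0,0.02,-0.9],[0,0.02,-1],[0,0.02,-1]],"turn":[[0,0,0],[0,0,0],[0,0,0],[0,0,0]],"grip":[0,0,0,0]}'; python3 -m handwheel '{"linear":[[0,0,0],[0,0,0],[0,0,0],[0,0,0],[0,0,0],[0,0,0]],"turn":[[0,0,0],[0,0,0],[0,0,0],[0,0,0],[0,0,0],[0,0,0]],"grip":[0.2,0.4,0.5,0.5,0.5,0.5]}' 30;  python3 -m handwheel '{"linear":[[0,0,0.4],[0,0,1.5],[0,0,3],[0,0,4.5],[0,0,5.6],[0,0,5.6],[0,0,5.6]],"turn":[[0,0,0],[0,0,0],[0,0,0],[0,0,0],[0,0,0],[0,0,0],[0,0,0]],"grip":[0.5,0.5,0.5,0.5,0.5,0.5,0.5]}'; python3 -c "
from g import *
go(np.array([.6055,.1941,.16]),down(-8.2))"
```

```text
time_s: 15.6
tool_pos: [0.4328, -0.1569, 0.0032]
eef_rot: [3.14, -0.002, -3.139]
contact_force: [-0.2, 1.3, 0.2]
opening: 1.005
grip_force: 0.0
time_s: 16.2
tool_pos: [0.4333, -0.1573, 0.0039]
eef_rot: [3.141, -0.0, -3.139]
contact_force: [-0.3, -1.9, 6.4]
opening: 0.696
grip_force: 32.9
time_s: 16.9
tool_pos: [0.4324, -0.1567, 0.1718]
eef_rot: [3.14, -0.001, -3.139]
contact_force: [-0.1, 0.3, -1.9]
opening: 0.69
grip_force: 33.4
t 16.9 pos [ 0.4324 -0.1567  0.1718] lin [5.769, 11.692, -0.393] turn [-0.008, -0.007, -1.044] F [-0.1  0.3 -1.9]
```

```bash
python3 -m handwheel '{"linear":[[0.7,1.4,0],[1.5,3,0],[2.3,4.6,0],[3.1,6.2,0],[3.9,7.8,0],[4.7,9.4,0],[5.4,11,0],[5.74,11.69,0]],"turn":[[0,0,-0.2],[0,0,-0.4],[0,0,-0.6],[0,0,-0.8],[0,0,-1],[0,0,-1.04],[0,0,-1.04],[0,0,-1.04]],"grip":[0.5,0.5,0.5,0.5,0.5,0.5,0.5,0.5]}'; python3 -c "
from g import *
cam('top')
go(np.array([.6046,.1941,.115]),down(-8.2))"
```

```text
time_s: 17.7
tool_pos: [0.6038, 0.1966, 0.1683]
eef_rot: [-3.141, -0.007, 3.001]
contact_force: [0.9, -0.1, -1.6]
opening: 0.692
grip_force: 33.4
t 17.75 pos [0.6057 0.2071 0.1681] lin [-0.038, -0.435, -1.77] turn [-0.076, -0.017, -0.084] F [ 3.   8.1 -0.4]
```

```bash
python3 -m handwheel '{"linear":[[0,0,-0.3],[0,0,-0.8],[0,0,-1.3],[0,0,-1.5],[0,0,-1.5]],"turn":[[0,0,0],[0,0,0],[0,0,0],[0,0,0],[0,0,0]],"grip":[0.5,0.5,0.5,0.5,0.5]}'; python3 -c "
from g import *
cam('top')
go(np.array([.6046,.1941,.106]),down(-8.2))"
```

```text
time_s: 18.25
tool_pos: [0.6033, 0.1918, 0.1237]
eef_rot: [-3.139, -0.007, 2.997]
contact_force: [-0.1, -0.7, -2.2]
opening: 0.692
grip_force: 33.4
t 18.3 pos [0.6042 0.1924 0.125 ] lin [0.012, 0.056, -0.634] turn [0.0, -0.031, 0.006] F [ 0.1 -0.2 -1.5]
```

```bash
python3 -m handwheel '{"linear":[[0,0.05,-0.2],[0,0.05,-0.4],[0,0.05,-0.6],[0,0.05,-0.6],[0,0.05,-0.6]],"turn":[[0,-0.02,0],[0,-0.02,0],[0,-0.02,0],[0,-0.02,0],[0,-0.02,0]],"grip":[0.5,0.5,0.5,0.5,0.5]}'; python3 -c "
from g import *
cam('top')
go(np.array([.6046,.1941,.0985]),down(-8.2))"
```

```text
time_s: 18.8
tool_pos: [0.605, 0.1952, 0.1081]
eef_rot: [3.14, 0.001, 2.999]
contact_force: [0.4, 0.4, -0.7]
opening: 0.696
grip_force: 33.4
t 18.85 pos [0.6052 0.1953 0.1084] lin [-0.021, -0.04, -0.329] turn [-0.011, 0.011, -0.003] F [-0.  -0.3 -1.7]
```

```bash
python3 -m handwheel '{"linear":[[-0.02,-0.03,-0.1],[-0.02,-0.04,-0.17],[-0.02,-0.04,-0.24],[-0.02,-0.04,-0.3],[-0.02,-0.04,-0.3]],"turn":[[0,0,0],[0,0,0],[0,0,0],[0,0,0],[0,0,0]],"grip":[0.5,0.5,0.5,0.5,0.5]}'; python3 -c "
from g import *
cam('top')
go(np.array([.6046,.1941,.0985]),down(-8.2))"
```

```text
time_s: 19.35
tool_pos: [0.6042, 0.194, 0.0989]
eef_rot: [3.14, 0.0, 2.999]
contact_force: [-0.4, 0.3, -1.5]
opening: 0.694
grip_force: 33.4
t 19.4 pos [0.6044 0.1941 0.0991] lin [0.007, 0.001, -0.019] turn [-0.01, 0.007, -0.003] F [-0.1 -1.2 -0.6]
```

```bash
python3 -m handwheel '{"linear":[[0,0,-0.03],[0,0,-0.06],[0,0,-0.06]],"turn":[[0,0,0],[0,0,0],[0,0,0]],"grip":[0.5,0.5,0.5]}'; python3 -c "
from g import *
cam('top')
go(np.array([.6046,.1941,.0985]),down(-8.2))"
```

```text
time_s: 19.7
tool_pos: [0.6047, 0.1942, 0.098]
eef_rot: [3.14, 0.002, 2.999]
contact_force: [-1.1, -0.4, 2.2]
opening: 0.695
grip_force: 33.8
t 19.75 pos [0.6047 0.1941 0.098 ] lin [-0.002, -0.001, 0.016] turn [-0.012, 0.013, -0.003] F [-2.  -0.3  2.6]
```

```bash
python3 -m handwheel '{"linear":[[0,0,0],[0,0,0],[0,0,0],[0,0,0],[0,0,0.5],[0,0,1.7],[0,0,3.3],[0,-0.8,4.5]],"turn":[[0,0,0],[0,0,0],[0,0,0],[0,0,0],[0,0,0],[0,0,0],[0,0,0],[0,0,0]],"grip":[0.27,0.24,0.2,0.1,0,0,0,0]}'; python3 -m handwheel '{"linear":[[0,-1.6,0],[0,-3.2,0],[0,-4.8,0],[0,-6.4,0],[0,-8,0],[0,-9,0],[0,-9,0],[0,-9,0]],"turn":[[0,-0.5,0],[0,-1,0],[0,-1.5,0],[0,-2,0],[-0.1,-2.5,0],[-0.3,-3,0],[-0.3,-3.2,0.3],[-0.33,-3.23,0.3]],"grip":[0,0,0.5,1,1,1,1,1]}' 20
python3 - <<'E'
from g import *
from m import rect
go(key('1',.03),KT)
ims=[]
for n in("side","top"):
    c=cam(n); uv,P=cloud(c)
    for lo,hi,r in((.107,.128,.085),(.087,.1,.085)):
        m=(P[:,2]>lo)&(P[:,2]<hi)&(np.hypot(P[:,0]-.602,P[:,1]-.194)<r); print(n,rect(P[m]),np.median(P[m,2]),m.sum())
    u=proj(c,[.603,.194,.1])[0].astype(int); ims.append(cv2.resize(c["frame"][u[1]-40:u[1]+40,u[0]-40:u[0]+40],None,fx=5,fy=5,interpolation=2))
cv2.imwrite("pics/p.png",np.hstack(ims))
E
```

```text
time_s: 20.55
tool_pos: [0.6043, 0.1753, 0.235]
eef_rot: [3.135, 0.003, 3.006]
contact_force: [1.9, 0.7, -0.3]
opening: 1.002
grip_force: 0.0
time_s: 21.35
tool_pos: [0.603, -0.102, 0.2321]
eef_rot: [3.131, 0.453, 3.035]
contact_force: [-0.0, -0.2, -0.4]
opening: 0.003
grip_force: 0.0
t 21.35 pos [ 0.603  -0.102   0.2321] lin [0.346, -1.595, -2.159] turn [-0.071, 0.001, 0.038] F [-0.  -0.2 -0.4]
side (array([616.6, 187.6]), array([71. , 49.5]), 86.0) 0.1163681369529103 178
side (array([623.1, 160.4]), array([ 8.5, 26.6]), 79.4) 0.0944313964113663 23
top (array([602.9, 194.7]), array([57.6, 91. ]), 81.4) 0.11714616475586796 500
top (array([587.7, 178.7]), array([ 48.5, 107.2]), 48.5) 0.09261185258878396 30
```

View pics/p.png

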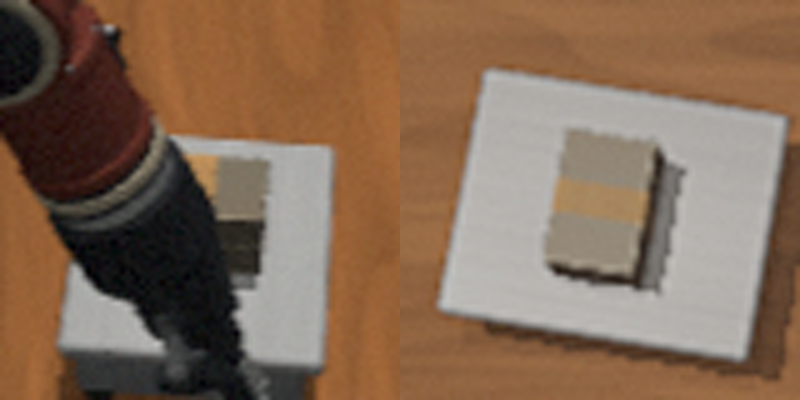

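The pile is flush: the top pack measures (602.9,194.7) in the top view against (603.8,195.9) for the lower one, both at about -8.6° and well centred on the pan. Now key 1.

```bash
python3 -m handwheel '{"linear":[[0.2,-0.8,0],[0.346,-1.6,-0.5],[0.346,-1.6,-1.2],[0.346,-1.6,-1.9],[0.346,-1.6,-2.1],[0.346,-1.6,-2.1],[0.346,-1.6,-2.1]],"turn":[[-0.07,0,0.04],[-0.07,0,0.04],[-0.07,0,0.04],[-0.07,0,0.04],[-0.07,0,0.04],[-0.07,0,0.04],[-0.07,0,0.04]],"grip":[1,1,1,1,1,1,1]}'; python3 -c "
from g import *
cam('top')
go(key('1',.008),KT)"
```

```text
time_s: 22.15
tool_pos: [0.616, -0.1471, 0.1705]
eef_rot: [3.141, 0.457, 3.051]
contact_force: [0.1, -0.1, 0.2]
opening: -0.001
grip_force: 0.0
t 22.2 pos [ 0.6161 -0.1474  0.1709] lin [0.23, -0.115, -0.779] turn [0.002, 0.03, -0.037] F [ 0.2 -1.   0.2]
```

```bash
python3 -m handwheel '{"linear":[[0.1,-0.06,-0.3],[0.2,-0.115,-0.6],[0.23,-0.115,-0.77],[0.23,-0.115,-0.77],[0.23,-0.115,-0.77]],"turn":[[0,0.03,-0.03],[0,0.03,-0.03],[0,0.03,-0.03],[0,0.03,-0.03],[0,0.03,-0.03]],"grip":[1,1,1,1,1]}'; python3 -c "
from g import *
cam('top')
go(key('1',-0.004),KT);print(F[:,2]@bot.get_state()['contact_force'])"
```

```text
time_s: 22.7
tool_pos: [0.6216, -0.1514, 0.146]
eef_rot: [3.142, 0.45, 3.045]
contact_force: [1.0, -0.1, 0.2]
opening: 0.001
grip_force: 0.0
t 22.75 pos [ 0.6218 -0.1514  0.1463] lin [0.215, 0.003, -0.32] turn [-0.002, -0.02, 0.0] F [ 0.3 -0.4  0. ]
-0.15753342020201513
```

```bash
python3 -m handwheel '{"linear":[[0.06,0,-0.08],[0.12,0,-0.16],[0.16,0,-0.23],[0.19,0,-0.29],[0.215,0,-0.34],[0.215,0,-0.34]],"turn":[[0,0,0],[0,0,0],[0,0,0],[0,0,0],[0,0,0],[0,0,0]],"grip":[1,1,1,1,1,1]}'; python3 -c "
from g import *
cam('top')
go(key('1',-0.008),KT);print(F[:,2]@bot.get_state()['contact_force'])"
```

```text
time_s: 23.35
tool_pos: [0.6283, -0.1517, 0.1362]
eef_rot: [-3.141, 0.451, 3.045]
contact_force: [-1.6, -0.4, 2.7]
opening: -0.001
grip_force: 1.7
t 23.4 pos [ 0.6282 -0.1517  0.1363] lin [0.058, 0.006, -0.106] turn [0.001, -0.018, 0.002] F [-1.1 -0.7  2.8]
2.9690907821405292
```

```bash
python3 -m handwheel '{"linear":[[0.022,-0.002,-0.045],[0.044,-0.004,-0.09],[0.066,-0.006,-0.135],[0.087,-0.008,-0.18],[0.087,-0.008,-0.18]],"turn":[[0,0,0],[0,0,0],[0,0,0],[0,0,0],[0,0,0]],"grip":[1,1,1,1,1]}'; python3 -c "
from g import *
cam('top')
go(key('1',-0.008),KT);print(F[:,2]@bot.get_state()['contact_force'])"
```

```text
time_s: 23.9
tool_pos: [0.6308, -0.1519, 0.1309]
eef_rot: [-3.141, 0.451, 3.045]
contact_force: [-3.9, 0.2, 5.6]
opening: 0.001
grip_force: 3.6
t 23.95 pos [ 0.6308 -0.1519  0.131 ] lin [-0.026, 0.013, 0.072] turn [0.0, -0.018, 0.003] F [-2.8 -0.2  6.2]
6.790546786274054
```

```bash
python3 -m handwheel '{"linear":[[0.022,-0.002,-0.045],[0.022,-0.002,-0.045],[0.022,-0.002,-0.045]],"turn":[[0,0,0],[0,0,0],[0,0,0]],"grip":[1,1,1]}'; python3 -c "
from g import *
print(F[:,2]@bot.get_state()['contact_force'])"; python3 -m handwheel '{"linear":[[-0.1,0.01,0.2],[-0.25,0.02,0.5],[-0.43,-0.4,0.9],[-0.5,-0.9,0.9],[-0.5,-1.05,0.9],[-0.5,-1.05,0.9],[-0.5,-1.05,0.9]],"turn":[[0,0,0],[0,0,0],[0,0,0],[0,0,0],[0,0,0],[0,0,0],[0,0,0]],"grip":[1,1,1,1,1,1,1]}';python3 -c "
from g import *
cam('top')
go(key('2',0.008),KT);print(F[:,2]@bot.get_state()['contact_force'])"
```

```text
time_s: 24.25
tool_pos: [0.6314, -0.1519, 0.1298]
eef_rot: [-3.141, 0.451, 3.045]
contact_force: [-5.5, -0.4, 6.9]
opening: 0.001
grip_force: 4.1
8.57235568216312
time_s: 24.95
tool_pos: [0.6164, -0.182, 0.156]
eef_rot: [3.141, 0.45, 3.046]
contact_force: [0.1, -0.2, -0.5]
opening: -0.001
grip_force: 0.0
t 25.0 pos [ 0.6165 -0.1817  0.156 ] lin [0.114, -0.034, -0.283] turn [-0.009, -0.025, -0.013] F [ 0.2  0.6 -0.9]
-0.9232883472900583
```

```bash
python3 -m handwheel '{"linear":[[0.06,-0.034,-0.15],[0.114,-0.034,-0.283],[0.114,-0.034,-0.283],[0.114,-0.034,-0.283]],"turn":[[0,-0.02,0],[0,-0.02,0],[0,-0.02,0],[0,-0.02,0]],"grip":[1,1,1,1]}';python3 -c "
from g import *
cam('top')
go(key('2',-0.004),KT);print(F[:,2]@bot.get_state()['contact_force'])"
```

```text
time_s: 25.4
tool_pos: [0.6199, -0.1839, 0.1475]
eef_rot: [3.141, 0.453, 3.046]
contact_force: [-0.5, 0.4, -0.4]
opening: -0.005
grip_force: 0.0
t 25.45 pos [ 0.62   -0.184   0.1478] lin [0.174, 0.028, -0.367] turn [-0.002, -0.001, -0.002] F [-0.4  0.2 -1. ]
-0.7659582448242737
```

```bash
python3 -m handwheel '{"linear":[[0.05,0.02,-0.1],[0.1,0.02,-0.2],[0.13,0.02,-0.28],[0.155,0.02,-0.33],[0.175,0.02,-0.37],[0.175,0.02,-0.37]],"turn":[[0,0,0],[0,0,0],[0,0,0],[0,0,0],[0,0,0],[0,0,0]],"grip":[1,1,1,1,1,1]}'; python3 -c "
from g import *
cam('top')
go(key('2',-0.011),KT);print(F[:,2]@bot.get_state()['contact_force'])"
```

```text
time_s: 26.05
tool_pos: [0.6254, -0.1837, 0.137]
eef_rot: [3.142, 0.454, 3.045]
contact_force: [-1.8, -0.8, 2.2]
opening: 0.001
grip_force: 1.6
t 26.1 pos [ 0.6253 -0.1838  0.1371] lin [0.097, 0.01, -0.222] turn [0.001, 0.005, 0.001] F [-1.4  0.1  3. ]
3.3085986252177837
```

```bash
python3 -m handwheel '{"linear":[[0.022,0,-0.045],[0.044,0,-0.09],[0.066,0,-0.135],[0.09,0,-0.19],[0.097,0,-0.215],[0.097,0,-0.215]],"turn":[[0,0,0],[0,0,0],[0,0,0],[0,0,0],[0,0,0],[0,0,0]],"grip":[1,1,1,1,1,1]}'; python3 -c "
from g import *
cam('top')
go(key('2',-0.011),KT);print(F[:,2]@bot.get_state()['contact_force'])"
```

```text
time_s: 26.7
tool_pos: [0.6283, -0.184, 0.1309]
eef_rot: [-3.141, 0.455, 3.045]
contact_force: [-3.4, -1.1, 7.2]
opening: -0.001
grip_force: 3.7
t 26.75 pos [ 0.6283 -0.184   0.1309] lin [-0.002, 0.017, -0.015] turn [0.002, 0.007, 0.003] F [-2.9  0.8  6.7]
7.2895970637421055
```

```bash
python3 -m handwheel '{"linear":[[0.018,0,-0.037],[0.018,0,-0.037],[0.018,0,-0.037]],"turn":[[0,0,0],[0,0,0],[0,0,0]],"grip":[1,1,1]}'; python3 -c "
from g import *
print(F[:,2]@bot.get_state()['contact_force'])"; python3 -m handwheel '{"linear":[[-0.1,0.01,0.2],[-0.25,0.02,0.5],[-0.5,0.05,1.05],[-1.6,-1,0.8],[-2.6,-2,0.3],[-3.14,-2.24,-0.08],[-3.14,-2.24,-0.08],[-3.14,-2.24,-0.08]],"turn":[[0,0,0],[0,0,0],[0,0,0],[0,0,0],[0,0,0],[0,0,0],[0,0,0],[0,0,0]],"grip":[1,1,1,1,1,1,1,1]}';python3 -c "
from g import *
cam('top')
go(key('sample',0.008),KT);print(F[:,2]@bot.get_state()['contact_force'])"
```

```text
time_s: 27.05
tool_pos: [0.6287, -0.184, 0.1299]
eef_rot: [-3.141, 0.455, 3.045]
contact_force: [-3.1, 0.5, 8.0]
opening: 0.003
grip_force: 4.2
8.50575204203692
time_s: 27.85
tool_pos: [0.5345, -0.2503, 0.1269]
eef_rot: [3.14, 0.454, 3.045]
contact_force: [0.7, 0.4, 0.1]
opening: -0.002
grip_force: 0.0
t 27.9 pos [ 0.5357 -0.2496  0.1275] lin [0.179, -0.06, -0.501] turn [-0.004, 0.011, -0.014] F [ 0.9 -0.2 -0.1]
-0.4632994789097997
```

```bash
python3 -m handwheel '{"linear":[[0.08,-0.06,-0.25],[0.18,-0.06,-0.5],[0.18,-0.06,-0.5],[0.18,-0.06,-0.5]],"turn":[[0,0,0],[0,0,0],[0,0,0],[0,0,0]],"grip":[1,1,1,1]}';python3 -c "
from g import *
cam('top')
go(key('sample',-0.004),KT);print(F[:,2]@bot.get_state()['contact_force'])"
```

```text
time_s: 28.3
tool_pos: [0.5402, -0.2519, 0.1114]
eef_rot: [3.141, 0.453, 3.047]
contact_force: [-0.0, -0.7, 0.6]
opening: -0.001
grip_force: 0.0
t 28.35 pos [ 0.5401 -0.2521  0.1117] lin [0.207, 0.005, -0.334] turn [-0.003, -0.001, -0.007] F [-0.4  0.2 -0.3]
-0.07294040247405914
```

```bash
python3 -m handwheel '{"linear":[[0.06,0,-0.09],[0.12,0,-0.18],[0.16,0,-0.25],[0.185,0,-0.3],[0.205,0,-0.34],[0.205,0,-0.34]],"turn":[[0,0,0],[0,0,0],[0,0,0],[0,0,0],[0,0,0],[0,0,0]],"grip":[1,1,1,1,1,1]}'; python3 -c "
from g import *
cam('top')
go(key('sample',-0.011),KT);print(F[:,2]@bot.get_state()['contact_force'])"
```

```text
time_s: 28.95
tool_pos: [0.5458, -0.2529, 0.1017]
eef_rot: [-3.142, 0.454, 3.045]
contact_force: [-1.3, 0.2, 2.5]
opening: -0.001
grip_force: 1.7
t 29.0 pos [ 0.5458 -0.2529  0.1017] lin [0.118, 0.023, -0.212] turn [0.001, 0.0, 0.003] F [-3.2  0.1  2.9]
4.001939684050292
```

```bash
python3 -m handwheel '{"linear":[[0.022,0,-0.045],[0.044,0,-0.09],[0.066,0,-0.135],[0.09,0,-0.18],[0.1,0,-0.205],[0.1,0,-0.205]],"turn":[[0,0,0],[0,0,0],[0,0,0],[0,0,0],[0,0,0],[0,0,0]],"grip":[1,1,1,1,1,1]}'; python3 -c "
from g import *
cam('top')
go(key('sample',-0.011),KT);print(F[:,2]@bot.get_state()['contact_force'])"
```

```text
time_s: 29.6
tool_pos: [0.5487, -0.2531, 0.0956]
eef_rot: [-3.141, 0.454, 3.045]
contact_force: [-4.6, -0.7, 7.1]
opening: 0.005
grip_force: 4.0
t 29.65 pos [ 0.5487 -0.2531  0.0957] lin [0.022, 0.03, -0.01] turn [0.003, -0.0, 0.006] F [-4.9 -1.4  6.6]
8.030567408160053
```

```bash
python3 -m handwheel '{"linear":[[0.011,0,-0.022],[0.011,0,-0.022],[-0.1,0.01,0.2],[-0.3,0.03,0.7],[-0.6,0.06,1.7],[-0.8,0.06,3],[-0.8,0.06,4],[-0.8,0.06,4]],"turn":[[0,0,0],[0,0,0],[0,0,0],[0,0,0],[0,0,0],[0,0,0],[0,0,0],[0,0,0]],"grip":[1,1,1,1,1,1,1,1]}'
python3 - <<'E'
from g import *
c=cam("top"); cv2.imwrite("pics/end.png",cv2.resize(c["frame"][100:300,120:470],None,fx=2.2,fy=2.2,interpolation=2)); print(bot.get_state()["contact_force"])
E
```

```text
time_s: 30.45
tool_pos: [0.528, -0.2511, 0.2207]
eef_rot: [-3.138, 0.464, 3.048]
contact_force: [1.3, -0.0, 0.3]
opening: 0.001
grip_force: 0.0
[-0.35578275  0.23675925 -0.34351777]
```

View pics/end.png

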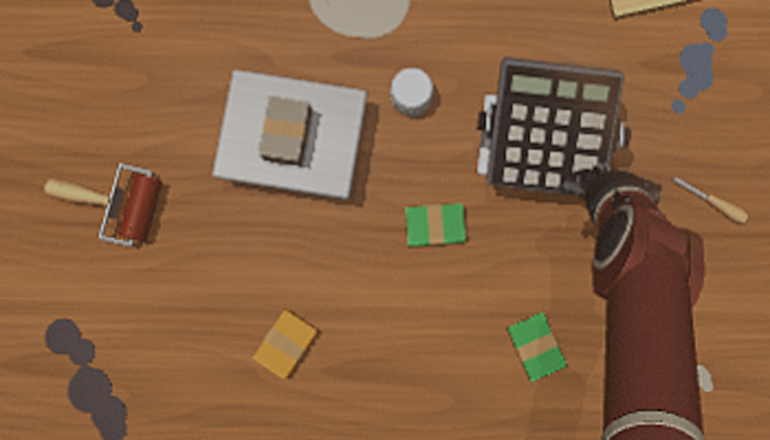

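The final view shows the pile at (285,130) on the pan, with the tin, roller, cutter and look-alikes where they were. The arm is clear, so I'm handing in.

```bash
python3 -c "
from workcell import bot
print(bot.sign_off())"
```

```text
the job is handed in; nothing more can be done
None
```

I handed the job in at about 30 s: ZERO pressed on the empty pan, both packs piled flush (to about 1 mm) near the middle of the pan, then 1, 2 and SAMPLE pressed at about 8–9 N each; the hand-in gave no verdict.

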